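# Pop the topping box open and weigh the pot

## Task

The topping box has a push-to-release lid: press its front edge down gently until you feel the latch give and come up against its stop, never forcing it, then get out of the way and let the lid swing fully open on its own, untouched. Lift the lidded pot out by its knob and set it down gently, upright, in the middle of the kitchen scale's pan, leaving the lid open and knocking nothing over.

Things in the scene. Friction and masses are not known exactly. Their poses are not given: they have to be found in the camera images.
- box: fixed steel topping box, 240 (x) by 230 (y) mm, side walls 131 mm high, left or right of the robot's middle, the scale on the other side. Origin: centre of its underside, on the table; x runs from its front (robot's side) to its hinge side, z up. Inner floor 12 mm up; open inside from x -67 to +110, y -109 to +109 mm; front sill 106 mm high.
- lid_press (a point): the point to press: top of the grey lid, middle of its front edge, on a thin dark plate 18 (x) by 60 (y) mm; 135 mm above the table when closed, 19 mm in from the lid's front edge. Moves with the lid; when closed its axes are the box's. Lid 231 mm deep, 214 mm wide, 8 mm thick, with a 34 mm lip hanging in front. It rises only once the press is withdrawn; too weak a press may be repeated.
- lid (a joint): lid angle, rad: 0 latched, negative pressed in, 1.75 fully open, leaning back past upright. Hinge along the box's y at box x +115 mm, 131 mm up. Spring and damper raise it in about 6 s, front edge at up to 0.1 m/s: draw back toward the robot faster than that. Between 0.15 and 1.5 rad it must not be touched with over 1 N.
- pot_knob (a point): centre of the black upright knob of the lidded steel pot that stands inside the box (hidden while the lid is shut); z along the pot's axis. The knob is 24 mm across and 36 mm high; this point lies 13 mm below its top, 23 mm above the pot's lid, 85 mm above the pot's underside. The pot is 84 mm across, weighs 0.25 to 0.5 kg.
- pot_base (a point): centre of the pot's underside; z along the pot's axis.
- scale_pan (a point): centre of the top face of the fixed kitchen scale's steel pan, 150 by 160 mm, 38 mm above the table; axes as the scale's. The scale is a white slab 200 by 180 mm with a small dark blank window on the robot's side.
- squeeze: loose white squeeze bottle with nozzle, 52 mm across, 143 mm high, between box and scale on the robot's side; origin centre of underside. Not to be knocked over.
- jar: loose small amber jar, 50 mm across, 80 mm high, between box and scale on the far side; origin centre of underside. Not to be knocked over.
- bottle: loose tall amber bottle, 60 mm across, 190 mm high, at the left; origin centre of underside. Not to be knocked over.
- cup: loose white cup, 72 mm across, 75 mm high, at the right; origin centre of underside. Not to be knocked over.
- lid_catch (a point): hidden catch bar under the lid, 35 mm below its top face, 33 mm in from the front edge. Feel of a press: first about 3 N, then the latch yields at about 7 N for 3 mm, then a stiff rubber stop, 10 N per mm. Where the latch begins differs each time (2 to 12 mm down) and cannot be seen; 11 to 15 N means the stop is reached and the latch is off. Over 20 N damages it.

How it is judged:
On the way, in this order (a step that is already met when the one before it is completed fails the run):
1. the lid is pressed in (more than 0.012 rad) (value of joint lid below -0.012 rad), for 0.05 s.
2. the lid has swung open past 1.5 rad while the pot still stands in the box (value of joint lid above 1.5 rad and z of pot_base in the frame of box below 0.03 m), for 0.2 s.
3. the pot is lifted clear of the box (z of pot_base in the frame of box above 0.11 m), for 0.05 s.
At the end, for the whole second after the job is handed in: The pot stands upright (within 0.1 rad) and still on the scale's pan, its centre within 30 mm of the pan's centre, and the lid stands open past 1.5 rad (horizontal distance between pot_base and scale_pan below 0.03 m and z of pot_base in the frame of scale_pan between -0.005 and 0.005 m and angle between pot_base's own z axis and vertical below 0.1 rad and linear speed of pot below 0.02 m/s and value of joint lid above 1.5 rad); the robot touches nothing.
It fails at once if the lid is pressed with more than 20 N (contact force between any of the fingers, the arm and lid above 20 N).
It fails at once if the lid is touched with more than 1 N while it swings open (0.15 to 1.5 rad) (value of joint lid between 0.15 and 1.5 rad and contact force between any of the fingers, the arm and lid above 1 N).
It fails at once if the pot is dropped or banged onto the scale (over 40 N) (contact force between pot and scale above 40 N).
It fails at once if a bystander is knocked over (angle between any of squeeze, jar, bottle, cup's own z axis and vertical above 0.6 rad).
It also fails if it takes over 64 s, if anything falls off the work surface, if the arm or the gripper's body presses on something with over 40 N, if the wrist force passes 120 N, or if a joint passes its speed limit or range.

## Robot

A 6-joint arm with a two-finger parallel gripper is mounted at the origin on the work surface. World frame = base frame: x ahead of the robot, y to its left, z up, the work surface at z = 0. Lengths are in m, angles in rad, forces in N, time in s.
With the tool pointing down it reaches from about 0.3 to 0.875 m from the base axis. Payload 6.4 kg.
Tool frame: the origin (TCP) lies midway between the tips of the shut fingers; the grasp point (between the pads) lies 19 mm behind it; z points along the fingers, y is the direction in which the jaws open and shut (so a half turn about z gives the same grasp; the last joint's range is limited). The gripper opens to 85 mm and grips with 20 to 120 N. Pads are 22 mm wide; open, the fingers measure 114 mm over their backs; the gripper's body (76 mm by 85 mm) begins 54 mm behind the grasp point. The pads swing forward as they close: fully open they stand 13 mm farther back than shut.
Start: joints at [-1.544, 0.181, 1.607, -0, 1.354, -0.206], TCP at [0.133, -0.559, 0.231] pointing down, gripper open.
Joint ranges: [-2.99, 2.99], [-0.89, 2.07], [0.3, 2.58], [-1.14, 4.28], [0, 2.63], [-3.12, 3.12]. Speed limits (rad/s): [2.57, 2.57, 3.01, 3.14, 3.14, 3.14].

## Interface

Orientations are given as a unit quaternion [w, x, y, z].
In Python, from bench import ctrl gives the robot as it stands.
- The arm moves only by the tool apply_moves, never from a script. Its argument "plan" is a list of rows, each an object with "translation": the shift along the tool's x, y, z in m, a list of three; "angular": the turn, a rotation vector about the tool's x, y, z in rad, a list of three; "hand": the finger opening in m, from 0 to 0.0854. In form: [{"translation": [x, y, z], "angular": [rx, ry, rz], "hand": hand}, ...]. A call has 1 to 10 rows; each row shifts and turns the commanded pose from where the row before left it, along the tool's axes as they then stand; what a row does not reach is not made up. A row lasts 1/8 s, in which the tool goes at most 62.5 mm and 10.7 degrees, less where a joint would pass 70% of its speed; a pose out of reach is approached as far as the arm can. A call with a gripper value outside its range is refused whole. The fingers move at their own pace and stop on an object; the grip force is fixed at half the most. Time passes only in rows, so rows that do not move let the fingers close. It gives the time, the measured TCP pose, the force and the opening at its end, in the units of the state.
- ctrl.get_obs(): the state, without advancing time (a new reading comes with each control period).
- ctrl.camera(name): name is "side" or "top" or "wrist"; returns a dict with "img" (400x640x3 uint8, red, green, blue), "K" (3x3 intrinsics, pixels), "eye" and "orientation" of the camera in the world. Camera axes: x right, y up, looking along -z (the intrinsics and any distortion apply to the point x, -y, -z); pixel columns grow to the right and rows downward; lengths in m; the calibration is good to about 2 mm. A picture is of the moment at which its call begins. There is no depth.
- ctrl.hand_in(): hands the job in, once; it reports no verdict.
The state is a dict: "time_s": time; "q": joint angles; "dq": joint speeds; "joint_efforts": joint torques, N m; "eef_pos": TCP position; "eef_rot": TCP orientation; "wrist_force": force on the tool from outside, world axes, zero at the start; "torque": the same for the moment, N m; "opening": opening from 0.0 (shut) to 1.0 (fully open).
Only numpy, scipy, OpenCV 4.12 (cv2) and the standard library are available. Lean on these libraries where they do the work, as an engineer would, in place of code of your own. Each camera call takes 0.05 s, during which the arm holds its last target.

## Working session

There is one attempt and no reset: what is moved stays moved. The work goes in short steps, Python scripts to look and compute and a tool call to move; the robot and the scene stay as the last step left them, time stands still between calls to the robot, and variables do not carry over. Pictures are saved under pics/ and viewed, and the job is handed in when it is done.

Besides the shell and the picture viewer there is one more tool, called after "Emit:" as name([rows], argument=value, ...), one row to a line, values as JSON. apply_moves: Moves the arm, as the interface text tells. Its arguments: {"type":"object","properties":{"plan":{"type":"array","items":{"type":"object","properties":{"translation":{"type":"array","items":{"type":"number"}},"angular":{"type":"array","items":{"type":"number"}},"hand":{"type":"number"}}}}},"required":["plan"]}

```bash
mkdir -p pics; ls
cat > h.py <<'E'
import numpy as np, cv2
from scipy.spatial.transform import Rotation as R
from bench import ctrl
def snap(n,f):
    c=ctrl.camera(n); cv2.imwrite(f'pics/{f}.png',c['img'][:,:,::-1]); np.savez(f'pics/{f}.npz',**{k:np.array(v) for k,v in c.items()}); return c
def load(f): return dict(np.load(f'pics/{f}.npz',allow_pickle=True))
def rot(q): return R.from_quat([q[1],q[2],q[3],q[0]]).as_matrix()
def ray(c,u,v):
    d=np.linalg.inv(c['K'])@np.array([u,v,1.]); d=np.array([d[0],-d[1],-d[2]])
    o=np.array(c['orientation']); M=rot(o) if o.size==4 else o
    return np.array(c['eye']),M@d
def plane(c,u,v,z):
    e,d=ray(c,u,v); return e+d*(z-e[2])/d[2]
def proj(c,p):
    o=np.array(c['orientation']); M=rot(o) if o.size==4 else o
    x=M.T@(np.array(p)-c['eye']); x=np.array([x[0],-x[1],-x[2]]); u=c['K']@x; return u[:2]/u[2]
def st():
    o=ctrl.get_obs(); print({k:np.round(o[k],4).tolist() for k in ('time_s','q','eef_pos','eef_rot','wrist_force','opening')}); return o
E
python3 - <<'E'
from h import *
st()
for n in ('side','top','wrist'):
    c=snap(n,n+'0'); print(n,{k:np.round(v,3).tolist() for k,v in c.items() if k!='img'})
E
```

```text
pics
{'time_s': 0.0, 'q': [-1.5443, 0.1816, 1.608, -0.0, 1.3538, -0.2063], 'eef_pos': [0.1327, -0.5589, 0.2304], 'eef_rot': [-0.0009, 0.9932, 0.1161, 0.0001], 'wrist_force': [-0.2496, 0.2876, -0.5962], 'opening': 1.0024}
side {'K': [[451.055, 0.0, 326.588], [0.0, 451.055, 200.186], [0.0, 0.0, 1.0]], 'eye': [0.307, 0.771, 1.044], 'orientation': [-0.165, -0.053, 0.349, 0.921]}
top {'K': [[373.062, 0.0, 324.774], [0.0, 373.062, 195.753], [0.0, 0.0, 1.0]], 'eye': [0.412, 0.027, 1.186], 'orientation': [-0.698, -0.037, 0.057, 0.713]}
wrist {'K': [[344.627, 0.0, 319.223], [0.0, 344.627, 201.166], [0.0, 0.0, 1.0]], 'eye': [0.197, -0.544, 0.373], 'orientation': [0.778, -0.103, 0.083, -0.615]}
```

View pics/top0.png

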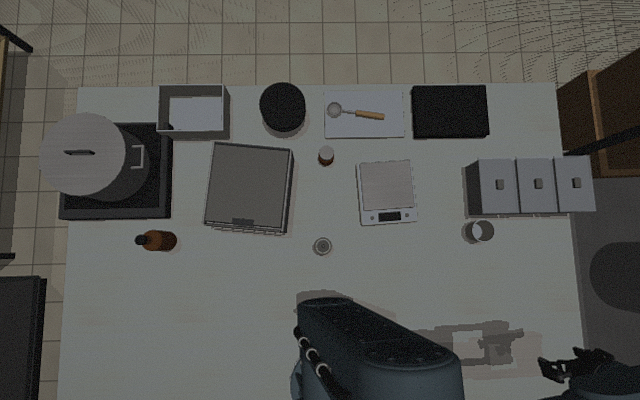

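View pics/side0.png

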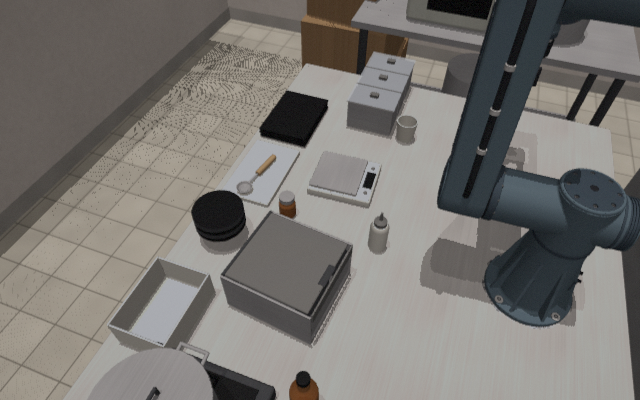

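View pics/wrist0.png

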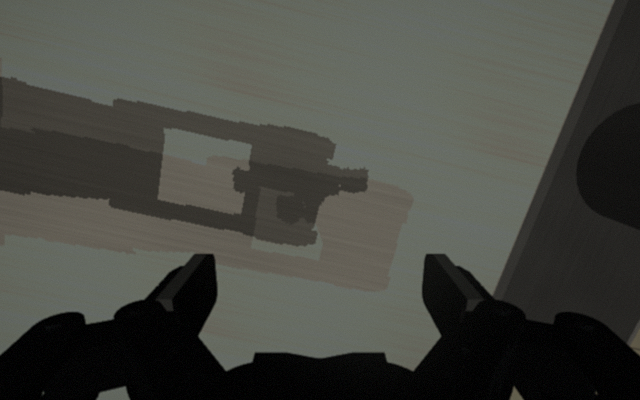

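The top view shows the box at about (250,187), its press plate at (243,221), the scale at (386,192), the squeeze bottle at (322,246), the jar at (326,156), the bottle at (157,240) and the cup at (480,231). Next I enlarge the box and scale areas for exact pixels.

Run:
```python
from h import *
a=cv2.imread('pics/top0.png'); s=cv2.imread('pics/side0.png')
f=lambda x:cv2.convertScaleAbs(x,alpha=1.8)
cv2.imwrite('pics/c1.png',f(cv2.resize(a[130:245,190:310],None,fx=5,fy=5,interpolation=cv2.INTER_CUBIC)))
cv2.imwrite('pics/c2.png',f(cv2.resize(a[145:260,300:430],None,fx=5,fy=5,interpolation=cv2.INTER_CUBIC)))
cv2.imwrite('pics/c3.png',f(cv2.resize(s[205:345,215:365],None,fx=4,fy=4,interpolation=cv2.INTER_CUBIC)))
```

```text
(no output)
```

View pics/c1.png

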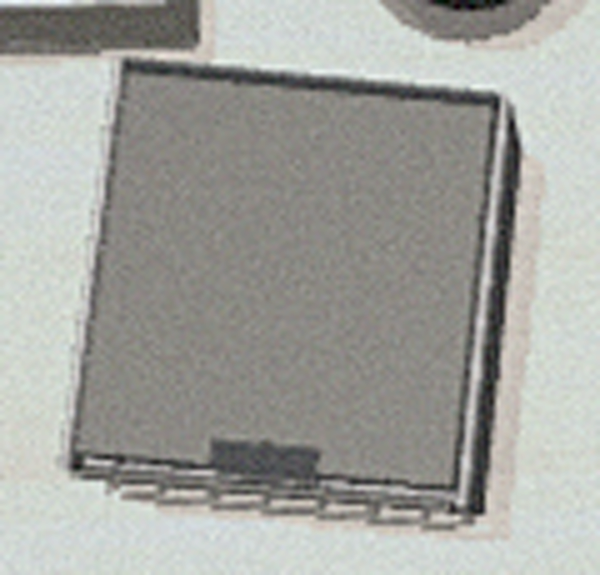

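View pics/c2.png

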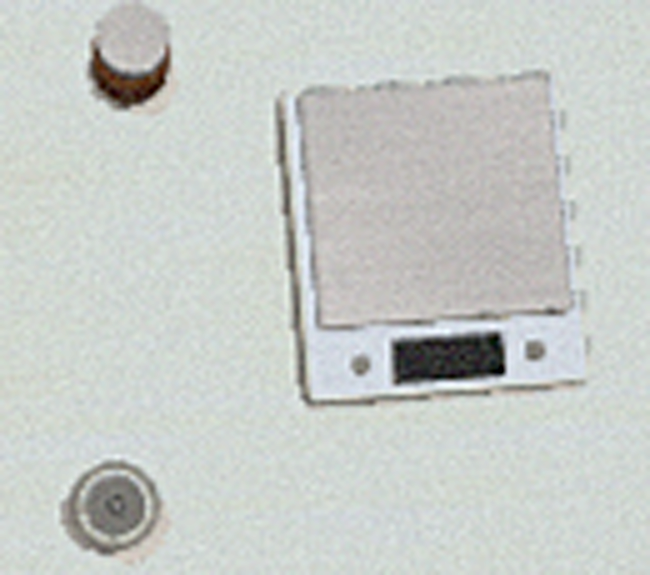

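View pics/c3.png

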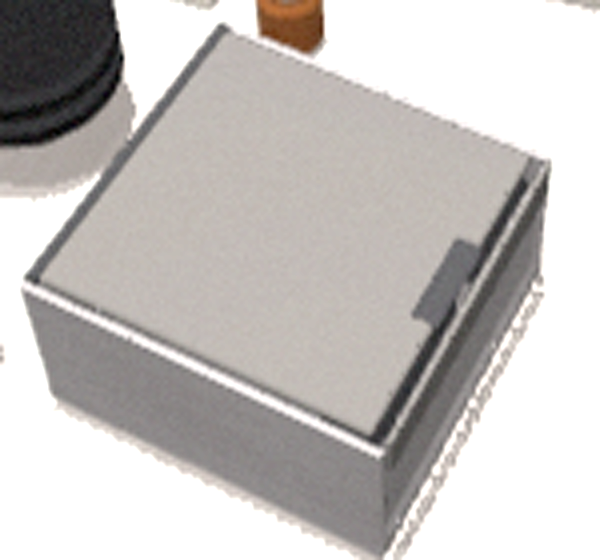

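Crops: plate centre at top pixel about (242.7,221.4), lid corners clear. The pan corners are at crop (298,93), (548,75), (572,310) and (320,327).

Run:
```python
from h import *
t=load('top0'); s=load('side0')
def T(x,y,ox,oy,k=5): return ((x+.5)/k-.5+ox,(y+.5)/k-.5+oy)
p=lambda z,c,o,k=5,cam=t: np.array([plane(cam,*T(*q,*o,k),z) for q in c])
lid=p(.135,[(125,72),(498,103),(458,487),(82,458)],(190,130)); print('lid top',lid.round(3).tolist(),lid.mean(0).round(4))
L=np.linalg.norm(np.diff(np.vstack([lid,lid[:1]]),axis=0),axis=1);print(L.round(3))
ax=(lid[0]+lid[1]-lid[2]-lid[3]);print('yaw',np.arctan2(ax[1],ax[0]))
ay=(lid[0]+lid[3]-lid[2]-lid[1]);print('yaw2',np.arctan2(-ay[0],ay[1]))
print('plate top',p(.136,[(265,459)],(190,130)))
print('plate side',p(.136,[(447,281)],(215,205),4,s))
ls=p(.135,[(225,37),(525,165),(380,435),(40,280)],(215,205),4,s);print('lid side',ls.round(3).tolist())
axs=(ls[0]+ls[3]-ls[2]-ls[1]);print(np.arctan2(axs[1],axs[0]))
pan=p(.038,[(298,93),(548,75),(572,310),(320,327)],(300,145));print('pan',pan.round(3).tolist(),pan.mean(0).round(4))
a=pan[0]+pan[1]-pan[2]-pan[3];print(np.arctan2(a[1],a[0]))
print('squeeze',p(.143,[(116,505)],(300,145)),'jar',p(.08,[(132,35)],(300,145)))
print('side: pan proj check',proj(s,pan.mean(0)))
```

```text
lid top [[0.71, 0.309, 0.135], [0.688, 0.096, 0.135], [0.467, 0.12, 0.135], [0.488, 0.33, 0.135]] [0.5882 0.2138 0.135 ]
[0.215 0.222 0.21  0.223]
yaw -0.102179750742767
yaw2 -0.10081398229648363
plate top [[0.4852012  0.22793002 0.136     ]]
plate side [[0.48446155 0.23236621 0.136     ]]
lid side [[0.683, 0.109, 0.135], [0.468, 0.137, 0.135], [0.486, 0.337, 0.135], [0.707, 0.315, 0.135]]
-0.11471129092500951
pan [[0.667, -0.118, 0.038], [0.676, -0.277, 0.038], [0.526, -0.284, 0.038], [0.519, -0.126, 0.038]] [ 0.5972 -0.2012  0.038 ]
0.05116048476777656
squeeze [[0.41271472 0.00511119 0.143     ]] jar [[ 0.69585875 -0.01250533  0.08      ]]
side: pan proj check [339.07892838 170.24661417]
```

Emit:
apply_moves([
  {"translation":[0,0,0],"angular":[0,0,0.167],"hand":0},
  {"translation":[0,0,0],"angular":[0,0,0.167],"hand":0},
  {"translation":[0.015,-0.0455,0],"angular":[0,0,0],"hand":0},
  {"translation":[0.015,-0.0455,0],"angular":[0,0,0],"hand":0},
  {"translation":[0.015,-0.0455,0],"angular":[0,0,0],"hand":0},
  {"translation":[0.015,-0.0455,0],"angular":[0,0,0],"hand":0},
  {"translation":[0.015,-0.0455,0],"angular":[0,0,0],"hand":0},
  {"translation":[0.015,-0.0455,0],"angular":[0,0,0],"hand":0},
  {"translation":[0.015,-0.0455,0],"angular":[0,0,0],"hand":0},
  {"translation":[0.015,-0.0455,0],"angular":[0,0,0],"hand":0},
])

```text
time_s: 1.4
eef_pos: [0.2891, -0.208, 0.2312]
eef_rot: [0.0, 0.999, -0.051, 0.0]
wrist_force: [0.9, -0.2, 0.5]
opening: 0.0
```

Emit:
apply_moves([
  {"translation":[0.015,-0.0455,0],"angular":[0,0,0],"hand":0},
  {"translation":[0.015,-0.0455,0],"angular":[0,0,0],"hand":0},
  {"translation":[0.015,-0.0455,0],"angular":[0,0,0],"hand":0},
  {"translation":[0.015,-0.0455,0],"angular":[0,0,0],"hand":0},
  {"translation":[0.015,-0.0455,0],"angular":[0,0,0],"hand":0},
  {"translation":[0.015,-0.0455,0],"angular":[0,0,0],"hand":0},
  {"translation":[0.015,-0.0455,0.01],"angular":[0,0,0],"hand":0},
  {"translation":[0.015,-0.0455,0.02],"angular":[0,0,0],"hand":0},
  {"translation":[0.015,-0.0455,0.02],"angular":[0,0,0],"hand":0},
  {"translation":[0.015,-0.0455,0.02],"angular":[0,0,0],"hand":0},
])

```text
time_s: 2.65
eef_pos: [0.4844, 0.2297, 0.1605]
eef_rot: [0.0, 0.999, -0.05, 0.0]
wrist_force: [0.8, -1.4, 0.9]
opening: -0.001
```

Run:
```python
from h import *
o=st(); snap('wrist','w1'); s=snap('side','s1')
```

```text
{'time_s': 2.65, 'q': [0.2212, 0.1703, 1.7707, -0.0002, 1.2005, 1.893], 'eef_pos': [0.4844, 0.2297, 0.1605], 'eef_rot': [0.0001, 0.9987, -0.0504, 0.0], 'wrist_force': [0.8231, -1.3594, 0.9389], 'opening': -0.0014}
```

View pics/w1.png

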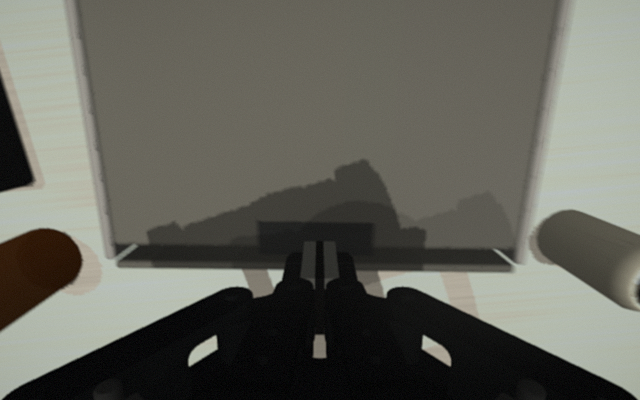

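View pics/s1.png

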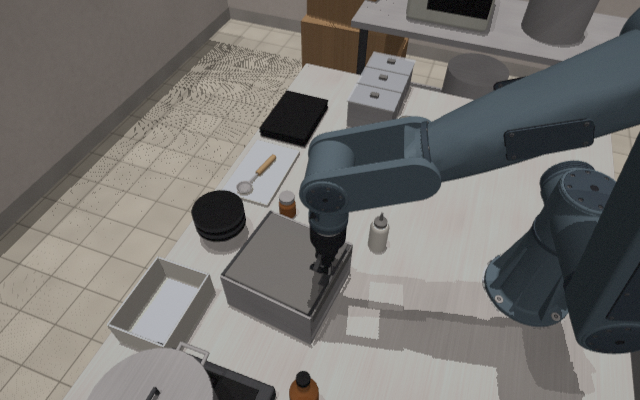

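The wrist view shows the plate at (258-375, 222-252), centred ahead of the fingertips at (320,245). I check where the plate really is on the z=0.136 plane.

Run:
```python
from h import *
w=load('w1');
print([plane(w,u,v,.136).round(4).tolist() for u,v in [(316,237),(258,237),(375,237),(316,222),(316,251)]],proj(w,[.4844,.2297,.136]))
print([plane(w,u,v,.135).round(4).tolist() for u,v in [(116,245),(515,248)]])
```

```text
[[0.4861, 0.231, 0.136], [0.4891, 0.2609, 0.136], [0.483, 0.2006, 0.136], [0.4942, 0.2301, 0.136], [0.4783, 0.2318, 0.136]] [318.80513432 239.7729925 ]
[[0.4918, 0.3358, 0.135], [0.469, 0.1277, 0.135]]
```

Emit:
apply_moves([
  {"translation":[0.001,-0.001,0.012],"angular":[0,0,0],"hand":0},
  {"translation":[0,0,0.01],"angular":[0,0,0],"hand":0},
  {"translation":[0,0,0.002],"angular":[0,0,0],"hand":0},
  {"translation":[0,0,0],"angular":[0,0,0],"hand":0},
])

```text
time_s: 3.25
eef_pos: [0.4852, 0.2283, 0.1376]
eef_rot: [-0.0, 0.999, -0.051, 0.0]
wrist_force: [-0.6, -0.7, 0.3]
opening: -0.002
```

Emit:
apply_moves([
  {"translation":[0,0,0.001],"angular":[0,0,0],"hand":0},
  {"translation":[0,0,0.001],"angular":[0,0,0],"hand":0},
])

```text
time_s: 3.5
eef_pos: [0.4854, 0.2289, 0.1357]
eef_rot: [-0.0, 0.999, -0.051, 0.0]
wrist_force: [0.4, -0.2, 0.1]
opening: 0.004
```

Emit:
apply_moves([
  {"translation":[0,0,0.001],"angular":[0,0,0],"hand":0},
  {"translation":[0,0,0],"angular":[0,0,0],"hand":0},
])

```text
time_s: 3.75
eef_pos: [0.4854, 0.2289, 0.1346]
eef_rot: [0.0, 0.999, -0.051, 0.0]
wrist_force: [0.0, -0.5, 2.3]
opening: 0.001
```

Emit:
apply_moves([
  {"translation":[0,0,0.001],"angular":[0,0,0],"hand":0},
  {"translation":[0,0,0.0005],"angular":[0,0,0],"hand":0},
])

```text
time_s: 4.0
eef_pos: [0.4853, 0.2289, 0.1329]
eef_rot: [0.0, 0.999, -0.051, 0.0]
wrist_force: [-0.2, -0.8, 3.2]
opening: -0.003
```

Emit:
apply_moves([
  {"translation":[0,0,0.001],"angular":[0,0,0],"hand":0},
  {"translation":[0,0,0.0005],"angular":[0,0,0],"hand":0},
])

```text
time_s: 4.25
eef_pos: [0.4853, 0.2289, 0.1313]
eef_rot: [-0.0, 0.999, -0.051, 0.0]
wrist_force: [0.8, -1.1, 2.2]
opening: 0.001
```

Emit:
apply_moves([
  {"translation":[0,0,0.001],"angular":[0,0,0],"hand":0},
])

```text
time_s: 4.38
eef_pos: [0.4853, 0.2289, 0.1304]
eef_rot: [-0.0, 0.999, -0.051, 0.0]
wrist_force: [1.1, -1.5, 2.4]
opening: -0.0
```

Emit:
apply_moves([
  {"translation":[0,0,0.001],"angular":[0,0,0],"hand":0},
])

```text
time_s: 4.5
eef_pos: [0.4853, 0.2289, 0.1293]
eef_rot: [-0.0, 0.999, -0.051, 0.0]
wrist_force: [0.3, -0.7, 2.0]
opening: 0.005
```

Emit:
apply_moves([
  {"translation":[0,0,0.001],"angular":[0,0,0],"hand":0},
])

```text
time_s: 4.62
eef_pos: [0.4853, 0.2289, 0.1283]
eef_rot: [-0.0, 0.999, -0.051, 0.0]
wrist_force: [0.4, 0.2, 2.4]
opening: 0.0
```

Emit:
apply_moves([
  {"translation":[0,0,0.001],"angular":[0,0,0],"hand":0},
])

```text
time_s: 4.75
eef_pos: [0.4853, 0.2289, 0.1273]
eef_rot: [-0.0, 0.999, -0.051, 0.0]
wrist_force: [0.9, -1.1, 3.1]
opening: -0.003
```

Emit:
apply_moves([
  {"translation":[0,0,0.001],"angular":[0,0,0],"hand":0},
])

```text
time_s: 4.88
eef_pos: [0.4853, 0.2289, 0.1263]
eef_rot: [-0.0, 0.999, -0.051, 0.0]
wrist_force: [1.2, -0.7, 2.4]
opening: -0.002
```

Emit:
apply_moves([
  {"translation":[0,0,0.001],"angular":[0,0,0],"hand":0},
])

```text
time_s: 5.0
eef_pos: [0.4854, 0.229, 0.1258]
eef_rot: [-0.0, 0.999, -0.051, 0.0]
wrist_force: [-0.7, -2.3, 7.3]
opening: -0.001
```

Emit:
apply_moves([
  {"translation":[0,0,0.001],"angular":[0,0,0],"hand":0},
])

```text
time_s: 5.12
eef_pos: [0.4854, 0.229, 0.1249]
eef_rot: [-0.0, 0.999, -0.051, 0.0]
wrist_force: [-1.4, -0.4, 8.3]
opening: 0.001
```

Emit:
apply_moves([
  {"translation":[0,0,0.0005],"angular":[0,0,0],"hand":0},
])

```text
time_s: 5.25
eef_pos: [0.4854, 0.2289, 0.1245]
eef_rot: [0.0, 0.999, -0.051, 0.0]
wrist_force: [-0.8, -1.6, 7.1]
opening: -0.001
```

Latch plateau at 7 N has begun at about 0.126, so the stop should be near 0.123.

Emit:
apply_moves([
  {"translation":[0,0,0.0008],"angular":[0,0,0],"hand":0},
])

```text
time_s: 5.38
eef_pos: [0.4854, 0.229, 0.1237]
eef_rot: [-0.0, 0.999, -0.051, 0.0]
wrist_force: [-0.7, -2.0, 7.3]
opening: -0.001
```

Emit:
apply_moves([
  {"translation":[0,0,0.0005],"angular":[0,0,0],"hand":0},
])

```text
time_s: 5.5
eef_pos: [0.4855, 0.229, 0.1232]
eef_rot: [-0.0, 0.999, -0.051, 0.0]
wrist_force: [-0.2, -2.2, 8.0]
opening: 0.001
```

Emit:
apply_moves([
  {"translation":[0,0,0.0004],"angular":[0,0,0],"hand":0},
])

```text
time_s: 5.62
eef_pos: [0.4855, 0.2289, 0.1228]
eef_rot: [-0.0, 0.999, -0.051, 0.0]
wrist_force: [-0.5, -2.0, 8.4]
opening: -0.003
```

Emit:
apply_moves([
  {"translation":[0,0,0.0004],"angular":[0,0,0],"hand":0},
])

```text
time_s: 5.75
eef_pos: [0.4855, 0.2289, 0.1225]
eef_rot: [-0.0, 0.999, -0.051, 0.0]
wrist_force: [-1.7, -2.0, 9.8]
opening: 0.003
```

Emit:
apply_moves([
  {"translation":[0,0,0.0003],"angular":[0,0,0],"hand":0},
])

```text
time_s: 5.88
eef_pos: [0.4855, 0.2289, 0.1224]
eef_rot: [-0.0, 0.999, -0.051, 0.0]
wrist_force: [-0.7, -1.5, 10.7]
opening: -0.003
```

Emit:
apply_moves([
  {"translation":[0,0,0.0004],"angular":[0,0,0],"hand":0},
])

```text
time_s: 6.0
eef_pos: [0.4855, 0.229, 0.1222]
eef_rot: [-0.0, 0.999, -0.051, 0.0]
wrist_force: [-2.0, -2.1, 11.7]
opening: -0.003
```

Emit:
apply_moves([
  {"translation":[0,0,0.0003],"angular":[0,0,0],"hand":0},
])

```text
time_s: 6.12
eef_pos: [0.4855, 0.229, 0.122]
eef_rot: [0.0, 0.999, -0.05, 0.0]
wrist_force: [-3.8, -2.0, 13.2]
opening: 0.003
```

Emit:
apply_moves([
  {"translation":[-0.015,0,-0.04],"angular":[0,0,0],"hand":0},
  {"translation":[-0.045,0,-0.035],"angular":[0,0,0],"hand":0},
  {"translation":[-0.05,0,-0.02],"angular":[0,0,0],"hand":0},
  {"translation":[-0.05,0,0],"angular":[0,0,0],"hand":0},
  {"translation":[-0.02,0,0],"angular":[0,0,0],"hand":0},
])

```text
time_s: 6.75
eef_pos: [0.303, 0.2472, 0.215]
eef_rot: [-0.0, 0.999, -0.05, -0.001]
wrist_force: [0.2, 0.4, -0.3]
opening: 0.004
```

Run:
```python
from h import *
o=st(); snap('side','s2'); snap('wrist','w2')
```

```text
{'time_s': 6.75, 'q': [0.3778, -0.2453, 2.0545, 0.0008, 1.3341, 2.0482], 'eef_pos': [0.303, 0.2472, 0.215], 'eef_rot': [-0.0, 0.9988, -0.0499, -0.001], 'wrist_force': [0.1594, 0.3617, -0.3], 'opening': 0.0045}
```

View pics/s2.png

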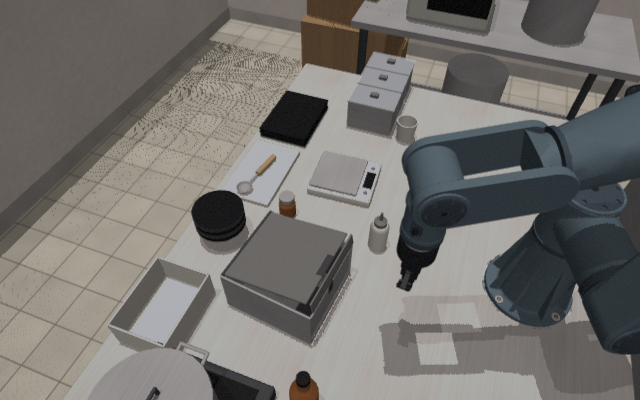

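View pics/w2.png

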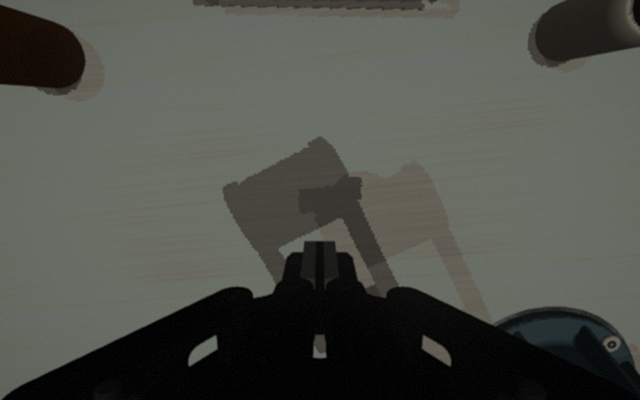

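The side view shows the lid's front edge already raised near (335,260), with the gripper well clear. I wait for it.

Emit:
apply_moves([
  {"translation":[0,0,-0.04],"angular":[0,0,0],"hand":0.06},
  {"translation":[0,0,-0.04],"angular":[0,0,0],"hand":0.06},
  {"translation":[0,0,0],"angular":[0,0,0],"hand":0.06},
  {"translation":[0,0,0],"angular":[0,0,0],"hand":0.06},
  {"translation":[0,0,0],"angular":[0,0,0],"hand":0.06},
  {"translation":[0,0,0],"angular":[0,0,0],"hand":0.06},
  {"translation":[0,0,0],"angular":[0,0,0],"hand":0.06},
  {"translation":[0,0,0],"angular":[0,0,0],"hand":0.06},
  {"translation":[0,0,0],"angular":[0,0,0],"hand":0.06},
  {"translation":[0,0,0],"angular":[0,0,0],"hand":0.06},
])

```text
time_s: 8.1
eef_pos: [0.306, 0.2471, 0.2957]
eef_rot: [-0.0, 0.999, -0.051, 0.0]
wrist_force: [-1.0, 1.0, 0.7]
opening: 0.704
```

Emit:
apply_moves([
  {"translation":[0,0,0],"angular":[0,0,0],"hand":0.06},
  {"translation":[0,0,0],"angular":[0,0,0],"hand":0.06},
  {"translation":[0,0,0],"angular":[0,0,0],"hand":0.06},
  {"translation":[0,0,0],"angular":[0,0,0],"hand":0.06},
  {"translation":[0,0,0],"angular":[0,0,0],"hand":0.06},
  {"translation":[0,0,0],"angular":[0,0,0],"hand":0.06},
  {"translation":[0,0,0],"angular":[0,0,0],"hand":0.06},
  {"translation":[0,0,0],"angular":[0,0,0],"hand":0.06},
  {"translation":[0,0,0],"angular":[0,0,0],"hand":0.06},
  {"translation":[0,0,0],"angular":[0,0,0],"hand":0.06},
])

```text
time_s: 9.35
eef_pos: [0.3061, 0.2471, 0.2957]
eef_rot: [-0.0, 0.999, -0.051, 0.0]
wrist_force: [0.5, -0.5, -0.6]
opening: 0.705
```

Emit:
apply_moves([
  {"translation":[0,0,0],"angular":[0,0,0],"hand":0.06},
  {"translation":[0,0,0],"angular":[0,0,0],"hand":0.06},
  {"translation":[0,0,0],"angular":[0,0,0],"hand":0.06},
  {"translation":[0,0,0],"angular":[0,0,0],"hand":0.06},
  {"translation":[0,0,0],"angular":[0,0,0],"hand":0.06},
  {"translation":[0,0,0],"angular":[0,0,0],"hand":0.06},
  {"translation":[0,0,0],"angular":[0,0,0],"hand":0.06},
  {"translation":[0,0,0],"angular":[0,0,0],"hand":0.06},
  {"translation":[0,0,0],"angular":[0,0,0],"hand":0.06},
  {"translation":[0,0,0],"angular":[0,0,0],"hand":0.06},
])

```text
time_s: 10.6
eef_pos: [0.3061, 0.2471, 0.2957]
eef_rot: [-0.0, 0.999, -0.051, 0.0]
wrist_force: [-0.4, -0.4, 0.2]
opening: 0.697
```

Emit:
apply_moves([
  {"translation":[0,0,0],"angular":[0,0,0],"hand":0.06},
  {"translation":[0,0,0],"angular":[0,0,0],"hand":0.06},
  {"translation":[0,0,0],"angular":[0,0,0],"hand":0.06},
  {"translation":[0,0,0],"angular":[0,0,0],"hand":0.06},
  {"translation":[0,0,0],"angular":[0,0,0],"hand":0.06},
  {"translation":[0,0,0],"angular":[0,0,0],"hand":0.06},
  {"translation":[0,0,0],"angular":[0,0,0],"hand":0.06},
  {"translation":[0,0,0],"angular":[0,0,0],"hand":0.06},
  {"translation":[0,0,0],"angular":[0,0,0],"hand":0.06},
  {"translation":[0,0,0],"angular":[0,0,0],"hand":0.06},
])

```text
time_s: 11.85
eef_pos: [0.306, 0.2471, 0.2957]
eef_rot: [-0.0, 0.999, -0.051, -0.0]
wrist_force: [0.1, -0.2, -0.1]
opening: 0.702
```

Run:
```python
from h import *
o=st(); snap('side','s3'); snap('wrist','w3'); snap('top','t3')
a=cv2.imread('pics/top0.png'); 
f=lambda x:cv2.convertScaleAbs(x,alpha=1.8)
a=cv2.imread('pics/t3.png')[110:260,180:310]; s=cv2.imread('pics/s3.png')[150:350,190:370]
r=lambda x,k:f(cv2.resize(x,None,fx=k,fy=k,interpolation=cv2.INTER_CUBIC))
cv2.imwrite('pics/c4.png',r(a,4)); cv2.imwrite('pics/c5.png',r(s,3))
```

```text
{'time_s': 11.85, 'q': [0.3751, -0.3087, 1.9397, 0.0, 1.5106, 2.0471], 'eef_pos': [0.306, 0.2471, 0.2957], 'eef_rot': [-0.0, 0.9987, -0.0506, -0.0], 'wrist_force': [0.0695, -0.1631, -0.0952], 'opening': 0.7021}
```

View pics/c4.png

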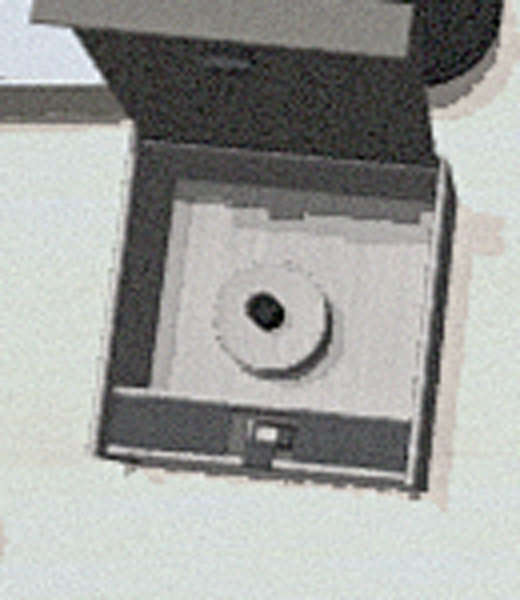

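View pics/c5.png

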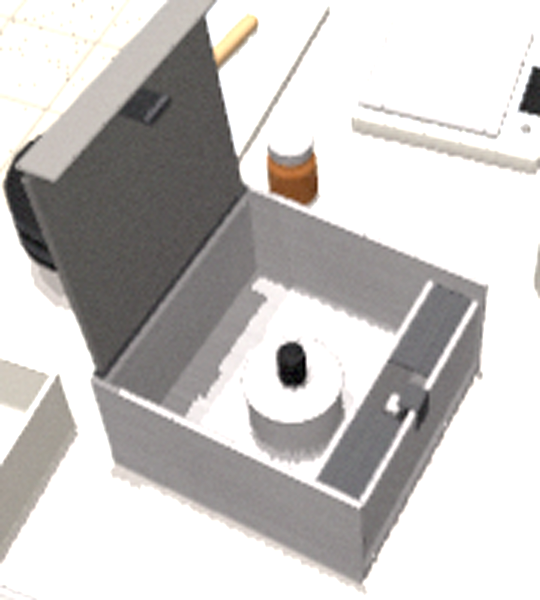

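Both views show the lid open leaning back, and the pot standing in the box: its top disc is at c4 (272,316), the knob at (265,311) in c4 and at (292,362) in c5.

Run:
```python
from h import *
t=load('t3'); s=load('s3')
def mask(c,x0,y0,x1,y1,th):
    g=c['img'].max(2)[y0:y1,x0:x1]; m=(g<th).astype(np.uint8); n,l,stt,ce=cv2.connectedComponentsWithStats(m); 
    for i in range(1,n):
        if stt[i,4]>15: print(stt[i]+[x0,y0,0,0,0],(ce[i]+[x0,y0]).round(2))
print('top');mask(t,235,175,265,205,30)
print('side');mask(s,276,255,300,285,30)
T=lambda x,y,ox,oy,k:((x+.5)/k-.5+ox,(y+.5)/k-.5+oy)
print('disc',plane(t,*T(272,316,180,110,4),.074),'side disc',plane(s,*T(293,381,190,150,3),.074))
def tri(a,b):
    e1,d1=ray(*a);e2,d2=ray(*b);A=np.stack([d1,-d2],1);k=np.linalg.lstsq(A,e2-e1,rcond=None)[0];return e1+k[0]*d1,e2+k[1]*d2
print('tri knob',tri((t,*T(265,311,180,110,4)),(s,*T(292,363,190,150,3))))
print(plane(t,*T(265,311,180,110,4),.095),plane(s,*T(292,363,190,150,3),.095))
```

```text
top
[242 184   9   8  42] [246.19 187.57]
side
[283 265   9  13  86] [287.13 271.59]
disc [0.5875272  0.22531339 0.074     ] side disc [0.58584088 0.23469119 0.074     ]
tri knob (array([0.58893166, 0.22771499, 0.08951474]), array([0.58894039, 0.22771655, 0.08951643]))
[0.58804931 0.22671186 0.095     ] [0.58731889 0.23083511 0.095     ]
```

Emit:
apply_moves([
  {"translation":[0.047,-0.002,0.01],"angular":[0,0,0],"hand":0.06},
  {"translation":[0.047,-0.002,0.01],"angular":[0,0,0],"hand":0.06},
  {"translation":[0.047,-0.002,0.015],"angular":[0,0,0],"hand":0.06},
  {"translation":[0.047,-0.002,0.02],"angular":[0,0,0],"hand":0.06},
  {"translation":[0.047,-0.001,0.02],"angular":[0,0,0],"hand":0.06},
  {"translation":[0.047,-0.001,0.02],"angular":[0,0,0],"hand":0.06},
  {"translation":[0,0,0],"angular":[0,0,0],"hand":0.06},
])

```text
time_s: 12.88
eef_pos: [0.5885, 0.2272, 0.1964]
eef_rot: [0.001, 0.999, -0.052, -0.003]
wrist_force: [-0.4, 0.0, -1.1]
opening: 0.704
```

Run:
```python
from h import *
o=st(); w=snap('wrist','w4'); snap('side','s4'); snap('top','t4')
print(proj(w,[.588,.2285,.110]),proj(w,[.588,.2285,.074]))
```

```text
{'time_s': 12.875, 'q': [0.1807, 0.3371, 1.4869, -0.0003, 1.3234, 1.8549], 'eef_pos': [0.5885, 0.2272, 0.1964], 'eef_rot': [0.0008, 0.9987, -0.0516, -0.0028], 'wrist_force': [-0.3678, 0.0455, -1.1484], 'opening': 0.7035}
[317.04057557 206.78826226] [317.27343877 193.88047774]
```

View pics/w4.png

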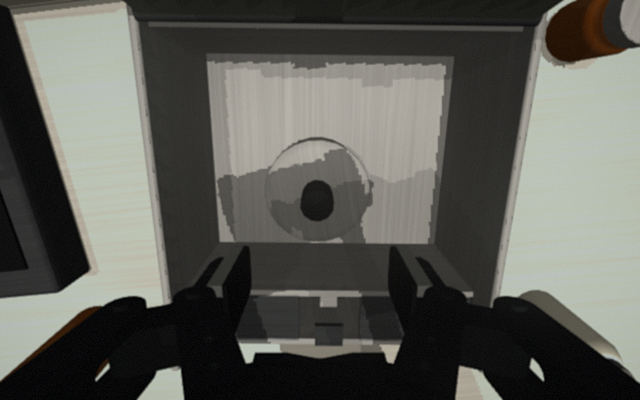

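View pics/s4.png

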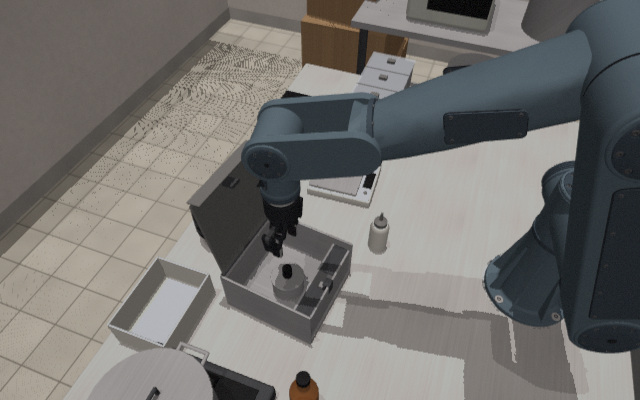

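The wrist view shows the knob at (317,200), exactly where the estimate projects, between the open fingers. I descend.

Emit:
apply_moves([
  {"translation":[0,-0.001,0.02],"angular":[0,0,0],"hand":0.06},
  {"translation":[0,0,0.025],"angular":[0,0,0],"hand":0.06},
  {"translation":[0,0,0.025],"angular":[0,0,0],"hand":0.06},
  {"translation":[0,0,0.02],"angular":[0,0,0],"hand":0.06},
  {"translation":[0,0,0.015],"angular":[0,0,0],"hand":0.06},
  {"translation":[0,0,0.007],"angular":[0,0,0],"hand":0.06},
  {"translation":[0,0,0],"angular":[0,0,0],"hand":0.06},
])

```text
time_s: 13.9
eef_pos: [0.5876, 0.2296, 0.0885]
eef_rot: [0.0, 0.999, -0.051, -0.0]
wrist_force: [-0.2, 0.7, -0.4]
opening: 0.705
```

Run:
```python
from h import *
o=st(); w=snap('wrist','w5')
```

```text
{'time_s': 13.9, 'q': [0.1847, 0.4558, 1.5619, 0.0, 1.1242, 1.8566], 'eef_pos': [0.5876, 0.2296, 0.0885], 'eef_rot': [0.0, 0.9987, -0.0505, -0.0002], 'wrist_force': [-0.2374, 0.6923, -0.3935], 'opening': 0.7048}
```

View pics/w5.png

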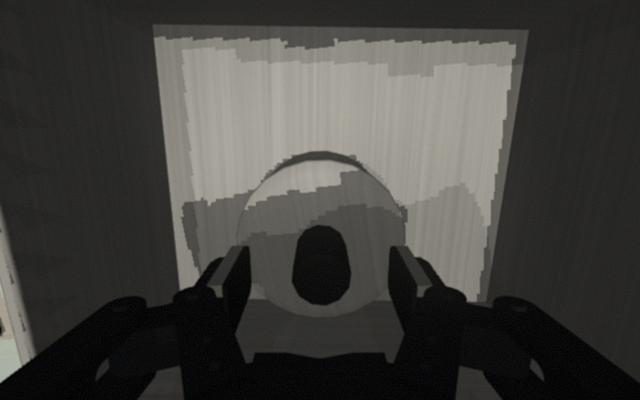

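The knob at (322,270) is centred between the pads (250-390). I go down 5 mm more and close.

Emit:
apply_moves([
  {"translation":[0,0,0.005],"angular":[0,0,0],"hand":0.06},
  {"translation":[0,0,0],"angular":[0,0,0],"hand":0.03},
  {"translation":[0,0,0],"angular":[0,0,0],"hand":0.0},
  {"translation":[0,0,0],"angular":[0,0,0],"hand":0.0},
  {"translation":[0,0,0],"angular":[0,0,0],"hand":0.0},
  {"translation":[0,0,0],"angular":[0,0,0],"hand":0.0},
  {"translation":[0,0,0],"angular":[0,0,0],"hand":0.0},
])

```text
time_s: 14.82
eef_pos: [0.5879, 0.2294, 0.084]
eef_rot: [0.0, 0.999, -0.051, 0.0]
wrist_force: [-1.5, -3.1, 3.9]
opening: 0.26
```

Emit:
apply_moves([
  {"translation":[0,0,-0.005],"angular":[0,0,0],"hand":0.0},
  {"translation":[0,0,-0.015],"angular":[0,0,0],"hand":0.0},
  {"translation":[0,0,-0.02],"angular":[0,0,0],"hand":0.0},
  {"translation":[0,0,-0.025],"angular":[0,0,0],"hand":0.0},
  {"translation":[0,0,-0.025],"angular":[0,0,0],"hand":0.0},
  {"translation":[0,0,-0.025],"angular":[0,0,0],"hand":0.0},
  {"translation":[0,0,-0.025],"angular":[0,0,0],"hand":0.0},
  {"translation":[0,0,-0.02],"angular":[0,0,0],"hand":0.0},
  {"translation":[0,0,-0.01],"angular":[0,0,0],"hand":0.0},
  {"translation":[0,0,0],"angular":[0,0,0],"hand":0.0},
])

```text
time_s: 16.08
eef_pos: [0.588, 0.2297, 0.2545]
eef_rot: [-0.0, 0.999, -0.051, 0.001]
wrist_force: [-0.6, -0.5, -3.6]
opening: 0.26
```

Run:
```python
from h import *
o=st(); w=snap('wrist','w6'); w=snap('side','s6')
```

```text
{'time_s': 16.075, 'q': [0.1846, 0.2856, 1.4332, 0.0, 1.4214, 1.8565], 'eef_pos': [0.588, 0.2297, 0.2545], 'eef_rot': [-0.0002, 0.9987, -0.0505, 0.0006], 'wrist_force': [-0.6158, -0.5338, -3.5995], 'opening': 0.2604}
```

View pics/w6.png

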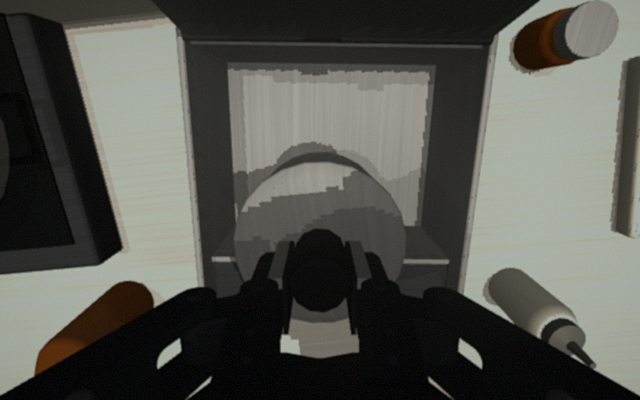

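View pics/s6.png

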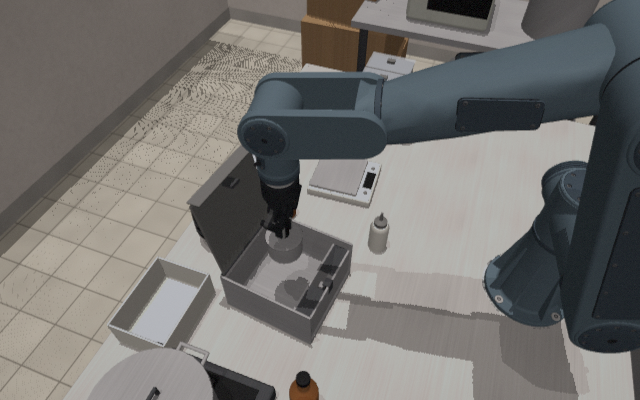

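The pot hangs upright in the gripper: knob at wrist pixel (320,270), clear of the box. Now across to the scale.

Emit:
apply_moves([
  {"translation":[0,0.01,0],"angular":[0,0,0],"hand":0.0},
  {"translation":[0,0.02,0],"angular":[0,0,0],"hand":0.0},
  {"translation":[0.002,0.03,0],"angular":[0,0,0],"hand":0.0},
  {"translation":[0.004,0.03,0],"angular":[0,0,0],"hand":0.0},
  {"translation":[0.004,0.03,0],"angular":[0,0,0],"hand":0.0},
  {"translation":[0.004,0.03,0],"angular":[0,0,0],"hand":0.0},
  {"translation":[0.004,0.03,0],"angular":[0,0,0],"hand":0.0},
  {"translation":[0.004,0.03,0],"angular":[0,0,0],"hand":0.0},
  {"translation":[0.004,0.03,0],"angular":[0,0,0],"hand":0.0},
  {"translation":[0.004,0.03,0],"angular":[0,0,0],"hand":0.0},
])

```text
time_s: 17.42
eef_pos: [0.5895, -0.0444, 0.2535]
eef_rot: [0.0, 0.999, -0.051, -0.0]
wrist_force: [-0.8, 0.2, -4.2]
opening: 0.262
```

Emit:
apply_moves([
  {"translation":[0.004,0.03,0],"angular":[0,0,0],"hand":0.0},
  {"translation":[0.004,0.03,0],"angular":[0,0,0],"hand":0.0},
  {"translation":[0.004,0.03,0],"angular":[0,0,0],"hand":0.0},
  {"translation":[0.004,0.03,0],"angular":[0,0,0],"hand":0.0},
  {"translation":[0.004,0.02,0],"angular":[0,0,0],"hand":0.0},
  {"translation":[0.003,0.015,0],"angular":[0,0,0],"hand":0.0},
  {"translation":[0,0.003,0],"angular":[0,0,0],"hand":0.0},
  {"translation":[0,0,0],"angular":[0,0,0],"hand":0.0},
])

```text
time_s: 18.42
eef_pos: [0.5972, -0.2011, 0.2536]
eef_rot: [-0.0, 0.999, -0.05, -0.0]
wrist_force: [-0.1, -0.6, -4.1]
opening: 0.262
```

Run:
```python
from h import *
o=st(); w=snap('wrist','w7'); w=snap('side','s7'); snap('top','t7')
```

```text
{'time_s': 18.425, 'q': [-0.5131, 0.285, 1.4359, 0.0003, 1.4212, 1.1586], 'eef_pos': [0.5972, -0.2011, 0.2536], 'eef_rot': [-0.0003, 0.9987, -0.0504, -0.0001], 'wrist_force': [-0.0566, -0.5618, -4.1163], 'opening': 0.2623}
```

View pics/w7.png

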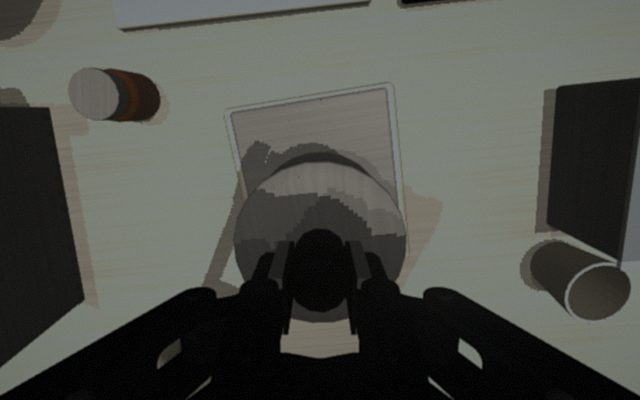

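View pics/s7.png

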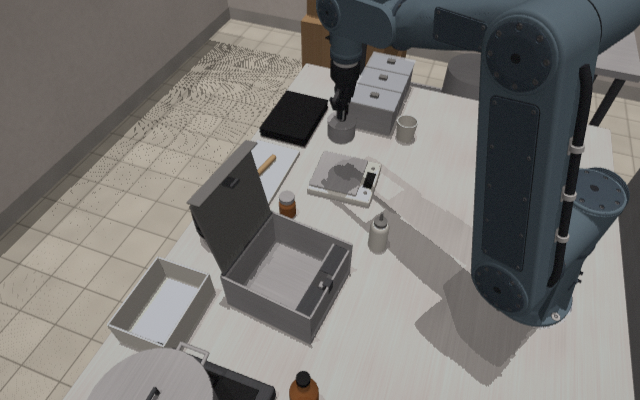

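The pot hangs upright over the scale; its shadow falls across the pan at side pixels (345,175), and the lid stays open. Expected touch is at TCP z of about 0.110.

Emit:
apply_moves([
  {"translation":[0,0,0.01],"angular":[0,0,0],"hand":0.0},
  {"translation":[0,0,0.02],"angular":[0,0,0],"hand":0.0},
  {"translation":[0,0,0.025],"angular":[0,0,0],"hand":0.0},
  {"translation":[0,0,0.025],"angular":[0,0,0],"hand":0.0},
  {"translation":[0,0,0.02],"angular":[0,0,0],"hand":0.0},
  {"translation":[0,0,0.015],"angular":[0,0,0],"hand":0.0},
  {"translation":[0,0,0.01],"angular":[0,0,0],"hand":0.0},
  {"translation":[0,0,0.005],"angular":[0,0,0],"hand":0.0},
  {"translation":[0,0,0.002],"angular":[0,0,0],"hand":0.0},
  {"translation":[0,0,0],"angular":[0,0,0],"hand":0.0},
])

```text
time_s: 19.82
eef_pos: [0.5975, -0.2018, 0.1222]
eef_rot: [0.0, 0.999, -0.051, 0.0]
wrist_force: [0.6, 0.8, -4.5]
opening: 0.259
```

Run:
```python
from h import *
o=st(); w=snap('side','s8'); snap('top','t8')
s=cv2.imread('pics/s8.png')[80:230,270:430]
cv2.imwrite('pics/c8.png',cv2.convertScaleAbs(cv2.resize(s,None,fx=4,fy=4,interpolation=cv2.INTER_CUBIC),alpha=1.8))
```

```text
{'time_s': 19.825, 'q': [-0.5136, 0.4118, 1.547, -0.0, 1.1818, 1.1584], 'eef_pos': [0.5975, -0.2018, 0.1222], 'eef_rot': [0.0002, 0.9987, -0.0506, 0.0004], 'wrist_force': [0.5824, 0.7644, -4.4616], 'opening': 0.2587}
```

View pics/c8.png

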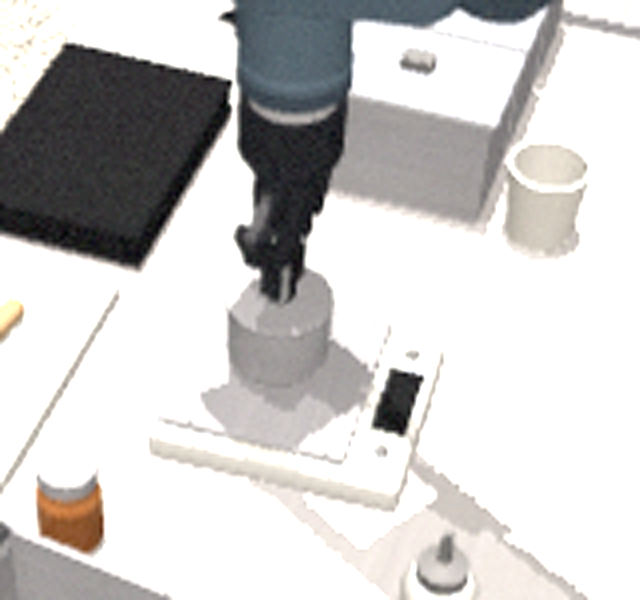

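The pot hangs just above the pan (c8 (278,340)) and upright. I continue in small steps.

Emit:
apply_moves([
  {"translation":[0,0,0.003],"angular":[0,0,0],"hand":0.0},
  {"translation":[0,0,0.003],"angular":[0,0,0],"hand":0.0},
  {"translation":[0,0,0.003],"angular":[0,0,0],"hand":0.0},
  {"translation":[0,0,0.001],"angular":[0,0,0],"hand":0.0},
])

```text
time_s: 20.42
eef_pos: [0.597, -0.2015, 0.1113]
eef_rot: [-0.0, 0.999, -0.051, -0.0]
wrist_force: [0.0, -0.5, -4.5]
opening: 0.26
```

Emit:
apply_moves([
  {"translation":[0,0,0.001],"angular":[0,0,0],"hand":0.0},
])

```text
time_s: 20.55
eef_pos: [0.5972, -0.2016, 0.1106]
eef_rot: [-0.0, 0.999, -0.051, -0.0]
wrist_force: [-0.1, -0.4, -3.4]
opening: 0.259
```

Emit:
apply_moves([
  {"translation":[0,0,0.001],"angular":[0,0,0],"hand":0.0},
])

```text
time_s: 20.68
eef_pos: [0.5974, -0.2018, 0.1101]
eef_rot: [0.0, 0.999, -0.051, 0.0]
wrist_force: [-1.5, -0.1, 2.1]
opening: 0.26
```

Touchdown: load went from -4.5 N to +2.1 N. I release.

Emit:
apply_moves([
  {"translation":[0,0,0],"angular":[0,0,0],"hand":0.03},
  {"translation":[0,0,0],"angular":[0,0,0],"hand":0.04},
  {"translation":[0,0,0],"angular":[0,0,0],"hand":0.05},
  {"translation":[0,0,0],"angular":[0,0,0],"hand":0.06},
  {"translation":[0,0,0],"angular":[0,0,0],"hand":0.06},
  {"translation":[0,0,0],"angular":[0,0,0],"hand":0.06},
])

```text
time_s: 21.42
eef_pos: [0.5972, -0.2016, 0.1097]
eef_rot: [0.0, 0.999, -0.051, 0.0]
wrist_force: [-0.5, 0.4, 0.3]
opening: 0.701
```

Run:
```python
from h import *
o=st(); w=snap('wrist','w9')
```

```text
{'time_s': 21.425, 'q': [-0.5135, 0.4271, 1.554, 0.0, 1.1604, 1.1584], 'eef_pos': [0.5972, -0.2016, 0.1097], 'eef_rot': [0.0, 0.9987, -0.0506, 0.0], 'wrist_force': [-0.4778, 0.4239, 0.3461], 'opening': 0.7009}
```

View pics/w9.png

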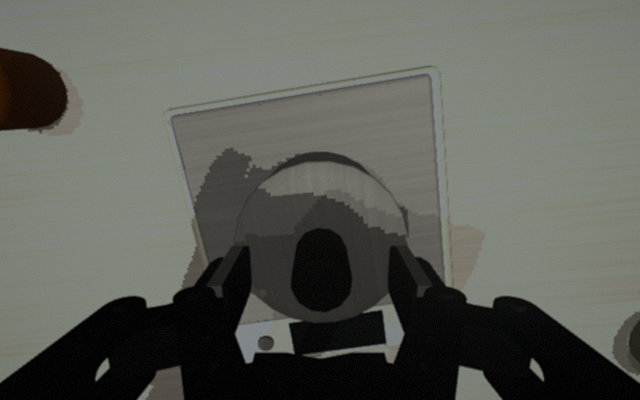

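The fingers are open, with gaps on both sides of the knob at (321,270), and the pot stands on the pan. I rise straight up, then back.

Emit:
apply_moves([
  {"translation":[0,0,-0.01],"angular":[0,0,0],"hand":0.06},
  {"translation":[0,0,-0.02],"angular":[0,0,0],"hand":0.06},
  {"translation":[0,0,-0.03],"angular":[0,0,0],"hand":0.06},
  {"translation":[0,0,-0.04],"angular":[0,0,0],"hand":0.06},
  {"translation":[0,0,-0.04],"angular":[0,0,0],"hand":0.06},
  {"translation":[-0.04,0,0],"angular":[0,0,0],"hand":0.06},
  {"translation":[-0.04,0,0],"angular":[0,0,0],"hand":0.06},
  {"translation":[-0.04,0,0],"angular":[0,0,0],"hand":0.06},
  {"translation":[-0.04,0,0],"angular":[0,0,0],"hand":0.06},
  {"translation":[0,0,0],"angular":[0,0,0],"hand":0.06},
])

```text
time_s: 22.72
eef_pos: [0.4366, -0.1853, 0.2514]
eef_rot: [0.001, 0.999, -0.051, 0.001]
wrist_force: [-1.1, -1.2, 0.1]
opening: 0.703
```

Run:
```python
from h import *
o=st(); s=snap('side','s10'); t=snap('top','t10')
f=lambda x:cv2.convertScaleAbs(x,alpha=1.8)
cv2.imwrite('pics/c10.png',f(cv2.resize(t['img'][145:260,300:430,::-1],None,fx=5,fy=5,interpolation=cv2.INTER_CUBIC)))
```

```text
{'time_s': 22.725, 'q': [-0.6522, -0.07, 1.829, -0.0002, 1.3805, 1.021], 'eef_pos': [0.4366, -0.1853, 0.2514], 'eef_rot': [0.0007, 0.9987, -0.0511, 0.0008], 'wrist_force': [-1.132, -1.1963, 0.0645], 'opening': 0.7034}
```

View pics/c10.png

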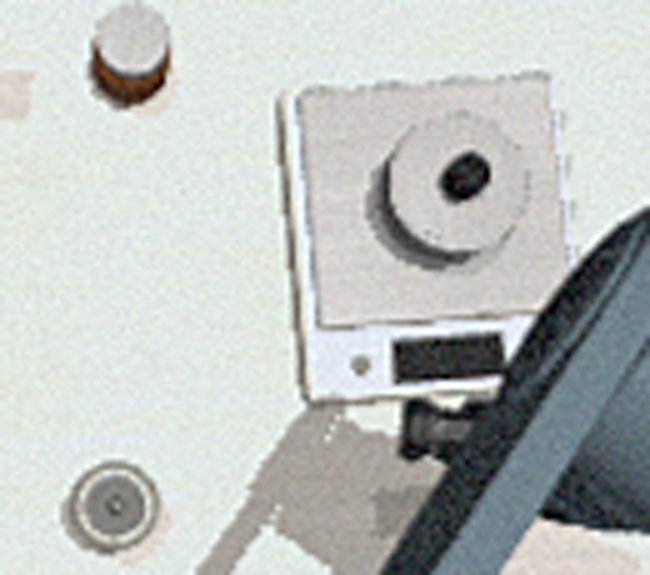

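View pics/s10.png

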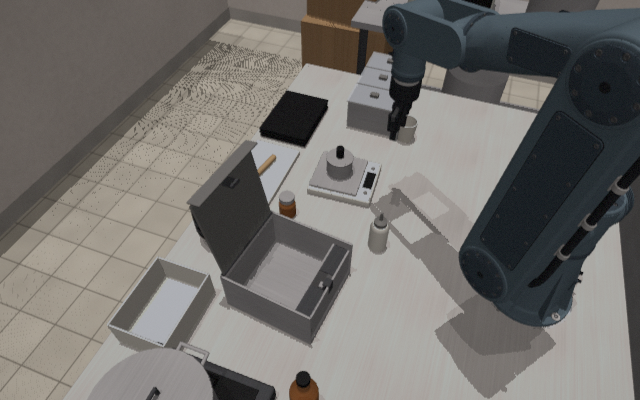

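The pot stands on the pan (disc centre at c10 (458,181)), the lid is open, and the jar, squeeze bottle, bottle and cup are all upright. I check the offset numerically and hand in.

Run:
```python
from h import *
t=load('t10'); s=load('s10')
print('top',plane(t,(458.5)/5-.5+300,(181.5)/5-.5+145,.100),'side knob',plane(s,340,152,.123),'pan .5972 -.2012', 'side pred', proj(s,[.597,-.2015,.123]))
print(ctrl.hand_in())
```

```text
top [ 0.59855743 -0.20329584  0.1       ] side knob [ 0.59523108 -0.19358703  0.123     ] pan .5972 -.2012 side pred [340.29018767 150.19316386]
the job is handed in; nothing more can be done
None
```

The pot is on the scale's pan and I handed the job in at about 23 s of the 64 s allowed. No verdict was reported.

- **Lid:** I pressed the plate in small steps. The force was about 3 N, then a 7 N plateau, then the stop, and I stopped pressing at 13.2 N. I drew back up and toward the robot, and the lid swung open on its own.
- **Pot:** I lifted it by the knob, carried it over upright and set it down with a contact of about 7 N. I then released it and backed away.
- **Last checks:** The top view puts the pot about 2 to 3 mm from the pan's centre. The side view gives about 8 mm, a disagreement I left as it is, since both are well inside 30 mm. The images show the pot upright, the lid fully open, and the jar, squeeze bottle, tall bottle and cup all standing. The gripper is clear of everything. No check failed, but I judged the lid's angle and the pot's uprightness by eye and did not measure them.

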